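# Fit the press bar over its pin and hold the mounted slide down

## Robot

A 6-joint arm with a two-finger parallel gripper is mounted at the origin on the work surface. World frame = base frame: x ahead of the robot, y to its left, z up, the work surface at z = 0. Lengths are in m, angles in degrees, forces in N, time in s.
With the tool pointing down it reaches from about 0.4 to 0.825 m from the base axis. Payload 7 kg.
Tool frame: the origin (TCP) lies midway between the tips of the shut fingers; the grasp point (between the pads) lies 19 mm behind it; z points along the fingers, y is the line along which they close (so a half turn about z gives the same grasp; the last joint's range is limited). The gripper opens to 88 mm and grips with 3 to 60 N. Pads are 19 mm wide; open, the fingers measure 130 mm over their backs; the gripper's body (78 mm by 193 mm) begins 47 mm behind the grasp point.
Start: joints at [81.652, 20.546, 0.682, 0, -70.136, -16.507], TCP at [0.284, 0.612, 0.227] pointing down, gripper open.
Joint ranges: [-176.03, 176.03], [-82.01, 121.73], [-58.28, 71.71], [-173.87, 95.51], [-174.79, -0.11], [-173.66, 173.66]. Speed limits (degrees/s): [136.94, 136.94, 172.46, 180, 180, 180].

## Interface

Orientations are given as [roll, pitch, yaw] about the fixed x, y, z axes, in that order (R = Rz(yaw) Ry(pitch) Rx(roll)).
In Python, from plant import ctrl gives the robot as it stands.
- The arm moves only by the tool arm_command, never from a script. Its argument "steps" is a list of rows, each an object with "translation": the shift along the tool's x, y, z in mm, a list of three; "rotation": the turn, a rotation vector about the tool's x, y, z in units of 5 degrees (1.0 is 5 degrees), a list of three; "claw": the finger opening in mm, from 0 to 87.6. In form: [{"translation": [x, y, z], "rotation": [rx, ry, rz], "claw": claw}, ...]. A call has 1 to 5 rows; each row is the pose to reach, as a shift and turn from the pose commanded when the call began, along the tool's axes at that moment; what a row does not reach only later rows make up. A row lasts 1/10 s, in which the tool goes at most 50 mm and 8.59 degrees, less where a joint would pass 70% of its speed; a pose out of reach is approached as far as the arm can. A call with a gripper value outside its range is refused whole. The fingers move at their own pace and stop on an object; the grip force is fixed at half the most. Time passes only in rows, so rows that repeat a pose let the fingers close. It gives the time, the measured TCP pose, the force, the opening and the grip force at its end, in the units of the state.
- ctrl.get_obs(): the state, without advancing time (a new reading comes with each control period).
- ctrl.snapshot(name): name is "scene" or "top"; returns (picture, depth): 420x560x3 uint8, red, green, blue; 420x560 float32, m along the optical axis (not along the pixel's ray), 0 where there is no reading.
- ctrl.calibration(name): a dict with "vertical_fov" (degrees; the focal length in pixels is half the picture's height over the tangent of half this angle, whatever the lens; pixels are square), "cx", "cy" (the principal point, pixels), "rvec" (rotation vector, rad) and "tvec" (3), from world to camera coordinates, as OpenCV has them. Camera axes: x right, y down, z forward; pixel columns grow to the right and rows downward; lengths in m; the calibration is good to about 2 mm. A picture is of the moment at which its call begins. calibration takes no time and is no camera call.
- ctrl.close_job(): hands the job in; it is judged then, once.
The state is a dict: "clock": time; "joint_pos": joint angles; "qvel": joint speeds; "tau": joint torques, N m; "tool_pos": TCP position; "orientation": TCP orientation; "force": force on the tool from outside, world axes, zero at the start; "moment": the same for the moment, N m; "opening": finger opening in m; "gripper_force": force on a finger pad.
Only numpy, scipy, OpenCV 4.12 (cv2) and the standard library are available. Lean on these libraries where they do the work, as an engineer would, in place of code of your own. Each camera call takes 0.05 s, during which the arm holds its last target. There are 200 camera calls.

## Task

Close the slide press on the freshly mounted slide: take the press bar (the bar with the black grip) and lay it across the two saddles, pad down, with its bored end, the one with the round boss, in the saddle that has the locating pin. Slide the bar lengthwise until its bore drops over the pin, which the bar hides, then press it down until both ends are fully home on the saddles. Finish while still holding it pressed down, do not let go, and leave the bottle, the slide box and the glass dish where they stand.

Things in the scene. Friction and masses are not known exactly. Their poses are not given: they have to be found in the camera images.
- jig: slide press fixed on the bench: aluminium base 130 (x) by 250 (y) mm, its top 16 mm up. Origin: centre of its underside, on the bench; z up, y along its length. Two like saddles stand at y = +85 and -85 mm; between them is the sprung platen with the glass slide lying along y, its top 37.5 mm above the bench
- pin_saddle (a point): middle of the flat floor of the saddle at the press's +y end, 40 mm above the bench; axes as the press. On this saddle's centre line stands the fixed locating pin: steel, 8 mm thick, domed tip, 11 mm high above the floor, clamped in a lengthwise slot anywhere from 10 mm to -10 mm along y from this point, set differently each time. A bar laid over it rides on its tip until the bore meets it
- plain_saddle (a point): middle of the flat floor of the saddle at the press's -y end, without a pin, 40 mm above the bench. Each saddle is 36 mm long (y), 62 mm wide (x); two cheeks on it, 28 mm apart for the first 13 mm of height, keep the 26 mm wide bar straight along y; above that they flare, 30 degrees off upright, to 38 mm apart at their top, 22 mm above the floor, and guide the bar in
- platen (a joint): travel of the sprung platen (100 by 44 mm) under the slide, in m: 0 = up, grows as it is pressed down, free to 0.004. The bar's weight does not move it (about 5 N preload), then it takes 2.4 N per mm; with the bar fully home on the saddles it reads about 0.0025 and pushes up with about 11 N
- bar_grip (a point): centre of the black grip block on the middle of the loose press bar: 22 (x) by 40 (y) by 36 mm high. Bar: aluminium, 26 (x) by 230 (y) by 12 mm thick, 0.2 to 0.34 kg, balanced at its middle, +y to its bored end. This point is 30 mm above the bar's underside. Below the middle is a pad, 22 by 40 by 5 mm thick, on which the bar stands on the bench at the start (point 35 mm up)
- bar_bore (a point): mouth of the blind bore in the bar's underside, 85 mm along +y from its middle: 10.5 mm wide, 12 mm deep, closed above by a round boss 22 mm wide and 6 mm high. Above the bench: 40 mm with the bar fully home, about 42.5 mm when just dropped on (pad resting on the slide), about 50 mm or more while riding on the pin's tip
- bar_plain (a point): point on the bar's underside near its plain end, 85 mm along -y from the bar's middle; with the bar fully home it is 40 mm above the bench
- bottle: amber glass bottle with black cap, 44 mm in diameter, 85 mm tall, loose; origin at its foot; to be left alone
- slide_box: grey slide storage box, 90 x 170 mm, 30 mm high, loose; origin under its centre; to be left alone
- dish: open glass dish, 84 mm across the rim, 50 mm tall, loose; origin under its centre; to be left alone
Things that resemble listed ones, but are neither listed nor needed, are in the scene too. Of the things like the part that bears bar_grip, leave any that is green or yellow; of the rest the smaller one is meant.

How it is judged (in metres and radians):
On the way:
1. the bar lies across both saddles, between the cheeks, bored end over the pin's saddle (z of bar_bore in the frame of jig between 0.037 and 0.056 m and z of bar_plain in the frame of jig between 0.037 and 0.056 m and y of bar_bore in the frame of jig between 0.05 and 0.12 m and angle between the y axis of bar_grip and the y axis of jig, either way round below 0.12 rad and x of bar_bore in the frame of jig between -0.006 and 0.006 m and x of bar_plain in the frame of jig between -0.006 and 0.006 m), for 0.2 s.
At the end, for the whole second after the job is handed in: the bar lies between the cheeks with its bore over the pin (it cannot be down otherwise), both ends within 1.5 mm of the saddle floors, the platen pressed down more than 1.5 mm, and the robot still pressing on or gripping the bar (more than 2 N of contact) (z of bar_bore in the frame of jig between 0.037 and 0.0415 m and z of bar_plain in the frame of jig between 0.037 and 0.0415 m and y of bar_bore in the frame of jig between 0.072 and 0.098 m and x of bar_bore in the frame of jig between -0.004 and 0.004 m and value of joint platen above 0.0015 m and contact force between any of the fingers, the arm and bar above 2 N); the arm keeps its last pose, push and grip.
It fails at once if the bottle is moved more than 25 mm or tipped (distance of bottle from where it was at the start of the episode above 0.025 m or angle between bottle's own z axis and vertical above 0.4 rad).
It fails at once if the slide box is moved more than 25 mm or tipped (distance of slide_box from where it was at the start of the episode above 0.025 m or angle between slide_box's own z axis and vertical above 0.4 rad).
It fails at once if the glass dish is moved more than 25 mm or tipped (distance of dish from where it was at the start of the episode above 0.025 m or angle between dish's own z axis and vertical above 0.4 rad).
It also fails if it takes over 51 s, if anything falls off the work surface, if the arm or the gripper's body presses on something with over 40 N, if the wrist force passes 120 N, or if a joint passes its speed limit or range.

## Working session

There is one attempt and no reset: what is moved stays moved. The work goes in short steps, Python scripts to look and compute and a tool call to move; the robot and the scene stay as the last step left them, time stands still between calls to the robot, and variables do not carry over. Pictures are saved under pics/ and viewed, at most 10 in all, crops included, and the job is handed in when it is done.

Besides the shell and the picture viewer there is one more tool, called after "Call:" as a command line: name --argument value ..., lists and objects as JSON in quotes. arm_command: Moves the arm, as the interface text tells. Its arguments: {"type":"object","properties":{"steps":{"type":"array"}},"required":["steps"]}

```bash
mkdir -p pics
cat > h.py <<'E'
import numpy as np, cv2
from plant import ctrl
def cal(n):
    c=ctrl.calibration(n); f=210/np.tan(np.radians(c["vertical_fov"])/2)
    K=np.array([[f,0,c["cx"]],[0,f,c["cy"]],[0,0,1]]); R=cv2.Rodrigues(np.array(c["rvec"],float))[0]
    return K,R,np.array(c["tvec"],float).ravel()
def cloud(n,depth):
    K,R,t=cal(n); v,u=np.mgrid[:420,:560]
    p=np.stack([(u-K[0,2])/K[0,0],(v-K[1,2])/K[1,1],np.ones_like(u,float)],-1)*depth[...,None]
    return (p-t)@R
def ray(n,u,v,z):
    K,R,t=cal(n); d=R.T@np.linalg.inv(K)@[u,v,1]; o=-R.T@t
    return o+d*(z-o[2])/d[2]
def snap(n,name=None):
    im,d=ctrl.snapshot(n)
    if name: cv2.imwrite('pics/%s.png'%name,im[...,::-1])
    np.savez('/tmp/%s.npz'%n,im=im,d=d)
    return im,d
E
python3 - <<'E'
from h import *
for n in('scene','top'):
    im,d=snap(n,n+'1'); K,R,t=cal(n); print(n,K[0],-R.T@t,(d>0).mean(),ctrl.calibration(n).keys())
print(ctrl.get_obs())
E
```

```text
scene [417.62581149   0.         278.6775947 ] [ 1.30811447 -0.86223925  0.89017553] 0.9958715986394557 dict_keys(['vertical_fov', 'cx', 'cy', 'rvec', 'tvec'])
top [416.0282046    0.         273.71057518] [0.44008268 0.06374781 1.20514285] 0.9959183673469387 dict_keys(['vertical_fov', 'cx', 'cy', 'rvec', 'tvec'])
{'clock': 0.1, 'joint_pos': array([ 8.16507806e+01,  2.05865752e+01,  6.39308116e-01, -1.56036622e-02,
       -7.01359616e+01, -1.65055384e+01]), 'qvel': array([-0.02796544, -0.02981219,  0.17364928,  0.02836576, -0.00744353,
       -0.05493721]), 'tau': array([-1.84464887e-03, -5.84163308e+01,  2.93752867e+01,  7.01543882e+00,
        1.02342243e-02, -4.38102734e-05]), 'tool_pos': array([0.2835844 , 0.61206508, 0.22573378]), 'orientation': array([ 1.79916033e+02, -9.58297204e-03, -2.48600634e+01]), 'force': array([-0.6721642 ,  0.34266177, -0.24695197]), 'moment': array([0.01825971, 0.00737931, 0.02628324]), 'gripper_force': 0.0, 'opening': 0.08768264450143258}
```

View pics/scene1.png

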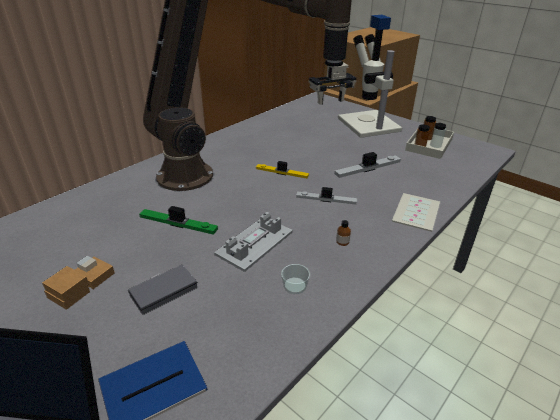

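View pics/top1.png

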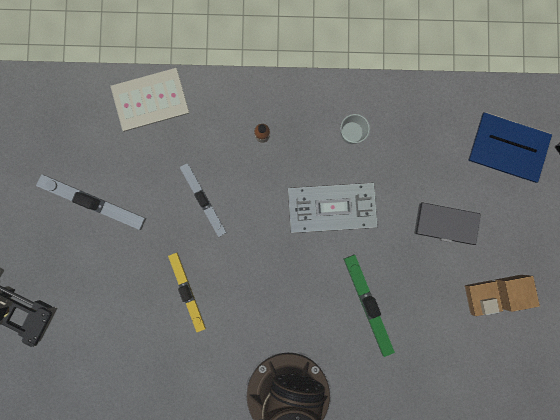

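Both views show four bars (top view): green (370,306) and yellow (186,292) are excluded; silver large (90,202) and silver small (203,200) remain. The small silver one fits. I'll check it, its boss end and the pin saddle in one enlarged crop.

Run:
```python
from h import *
z=np.load('/tmp/top.npz'); im,d=z['im'],z['d']
s=np.load('/tmp/scene.npz')['im']
a=cv2.resize(im[155:245,170:390],None,fx=3.6,fy=3.6,interpolation=cv2.INTER_CUBIC)
b=cv2.resize(s[175:275,205:365],None,fx=2.7,fy=2.7,interpolation=cv2.INTER_CUBIC)
o=np.zeros((600,800,3),np.uint8); o[:a.shape[0],:a.shape[1]]=a[:,:800]; o[324:324+b.shape[0],:b.shape[1]]=b
cv2.imwrite('pics/crop1.png',o[...,::-1])
P=cloud('top',d)
def rect(m,name,z):
    q=P[m][:,:2]; r=cv2.minAreaRect(q.astype(np.float32)*1000); print(name,m.sum(),r,'z',np.median(P[m][:,2]),np.percentile(P[m][:,2],[5,95]))
Z=P[...,2]
for n,(u0,u1,v0,v1) in dict(bar=(172,232,158,242),big=(30,150,170,235),jig=(283,382,178,238),box=(410,485,198,248),bottle=(250,275,118,148),dish=(335,375,108,148)).items():
    m=np.zeros_like(Z,bool); m[v0:v1,u0:u1]=1; m&=(Z>0.009)&(Z<.1)&(d>0); rect(m,n,0)
    if n=='bar':
        g=m&(im.max(-1)<60); rect(g,'grip',0); np.set_printoptions(precision=4,suppress=True)
        print(P[g].mean(0))
```

```text
bar 754 ((548.062744140625, 256.44268798828125), (230.427001953125, 26.79228401184082), 30.490209579467773) z 0.018006232410250657 [0.01313488 0.05358594]
grip 135 ((550.91748046875, 255.96495056152344), (45.98551940917969, 21.755022048950195), 31.157573699951172) z 0.05201072671191708 [0.02058631 0.05564875]
[0.547  0.2529 0.0473]
big 1510 ((534.6110229492188, 572.68505859375), (323.1535339355469, 36.73844528198242), 68.15064239501953) z 0.02532120923751188 [0.02   0.0745]
jig 3899 ((532.8809204101562, -116.89332580566406), (130.12953186035156, 250.61671447753906), 4.756874084472656) z 0.01716012026340451 [0.0123 0.0599]
box 1998 ((490.6286926269531, -445.60235595703125), (172.8203887939453, 97.24602508544922), 80.248779296875) z 0.029092866040655734 [0.0239 0.0329]
bottle 235 ((739.11279296875, 90.18905639648438), (40.97397232055664, 43.132293701171875), 4.618278503417969) z 0.05756373070868203 [0.023  0.0863]
dish 396 ((756.0387573242188, -172.4043731689453), (81.06800079345703, 82.28137969970703), 65.92728424072266) z 0.03776552539353266 [0.0105 0.0516]
```

View pics/crop1.png

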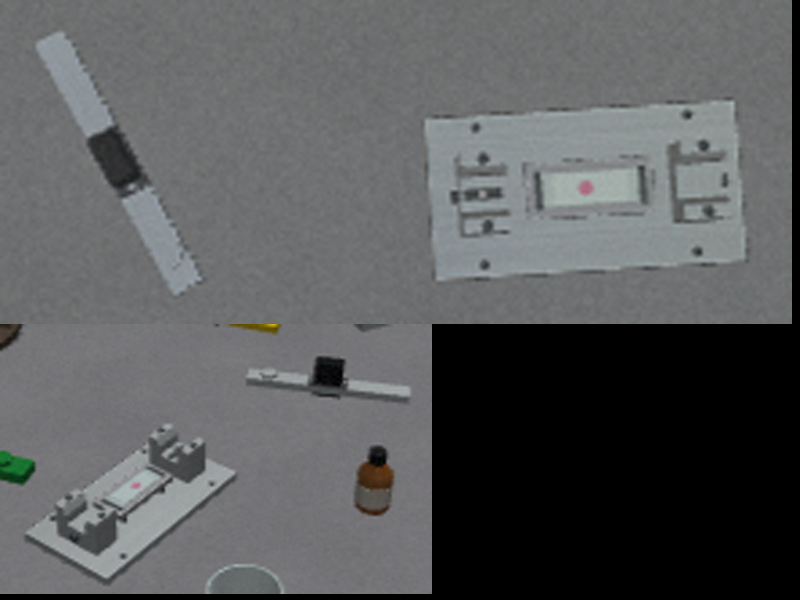

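The crop shows a plain aluminium 230×26 mm bar, so it is the smaller silver one. Its boss is at the lower-right end (crop 180,262; scene inset 268,374). The slotted saddle with the pin is the left one, with the pin dot at crop (483,193), so the +y saddle is at world +y.

```bash
cat >> h.py <<'E'
from scipy.spatial.transform import Rotation as Ro
np.set_printoptions(precision=4,suppress=True)
JC=np.array([.5329,-.1169]);JY=4.76
def tojig(p):
    a=np.radians(JY);c,s=np.cos(a),np.sin(a);q=np.asarray(p)[:2]-JC;return np.array([c*q[0]+s*q[1],-s*q[0]+c*q[1]])
def fromjig(p):
    a=np.radians(JY);c,s=np.cos(a),np.sin(a);return JC+[c*p[0]-s*p[1],s*p[0]+c*p[1]]
def go(xyz,yaw):
    o=ctrl.get_obs();R=Ro.from_euler('xyz',o['orientation'],degrees=True);T=Ro.from_euler('xyz',[180,0,yaw],degrees=True)
    print('shift mm',R.inv().apply(np.array(xyz)-o['tool_pos'])*1000,'rot',(R.inv()*T).as_rotvec(degrees=True)/5,'| pos',o['tool_pos'],o['orientation'],'F',o['force'],'open',o['opening'],o['gripper_force'],o['clock'])
E
python3 - <<'E'
from h import *
print('pin jig',tojig(ray('top',170+483/3.6,155+193/3.6,.05)))
for u,v in((297,195),(272+0,200)):pass
u,v=205+268/2.7,175+(374-324)/2.7; print('boss world',ray('scene',u,v,.023))
z=np.load('/tmp/top.npz'); im,d=z['im'],z['d'];P=cloud('top',d)
m=np.zeros((420,560),bool);m[185:215,190:218]=1;m&=P[...,2]>.048
print('griptop',cv2.minAreaRect((P[m][:,:2]*1000).astype(np.float32)),np.median(P[m][:,2]))
# saddles cheeks tops
Z=P[...,2]
for a,b in((290,320),(350,378)):
    m=np.zeros((420,560),bool);m[190:225,a:b]=1;m&=Z>.055
    q=np.array([tojig(p) for p in P[m]]);print('cheek x,y range',q.min(0),q.max(0),q.mean(0),np.median(Z[m]))
go([.548,.256,.150],30.5)
E
```

```text
pin jig [-0.0013  0.0841]
boss world [0.4805 0.2031 0.023 ]
griptop ((492.9402770996094, 173.45773315429688), (241.36203002929688, 32.636199951171875), 56.574867248535156) 0.05298476896703609
cheek x,y range [-0.0775  0.0669] [0.0308 0.1877] [-0.0016  0.0869] 0.06063893807161179
cheek x,y range [-0.0775 -0.1031] [0.031  0.1877] [-0.0007 -0.0813] 0.06093564021973879
shift mm [389.5925 211.7986  76.1094] rot [  0.0164   0.0063 -11.072 ] | pos [0.2836 0.6121 0.2257] [179.916   -0.0096 -24.8601] F [-0.6722  0.3427 -0.247 ] open 0.08768264450143258 0.0 0.1
```

Call:
arm_command --steps '[{"translation": [80, 43, 0], "rotation": [0, 0, -2.2], "claw": 60}, {"translation": [120, 65, 5], "rotation": [0, 0, -4], "claw": 60}, {"translation": [160, 87, 10], "rotation": [0, 0, -5.5], "claw": 60}, {"translation": [200, 110, 20], "rotation": [0, 0, -7], "claw": 60}, {"translation": [240, 130, 30], "rotation": [0, 0, -8.5], "claw": 60}]'

```text
clock: 0.6
tool_pos: [0.4323, 0.4118, 0.2015]
orientation: [-180.0, -0.0, 18.0]
force: [1.0, 0.8, -0.1]
opening: 0.0608
gripper_force: 0.0
```

```bash
python3 -c "
from h import *
go([.548,.256,.1],30.5)"
```

```text
shift mm [ 61.8242 184.0302 101.4603] rot [-0.0031 -0.0034 -2.4963] | pos [0.4323 0.4118 0.2015] [-179.9826   -0.0149   18.0186] F [ 0.9694  0.8445 -0.1054] open 0.060836057881992624 0.0 0.6
```

Call:
arm_command --steps '[{"translation": [15, 46, 15], "rotation": [0, 0, -1], "claw": 60}, {"translation": [30, 92, 40], "rotation": [0, 0, -2], "claw": 60}, {"translation": [46, 138, 70], "rotation": [0, 0, -2.5], "claw": 60}, {"translation": [60, 180, 97], "rotation": [0, 0, -2.5], "claw": 60}, {"translation": [60, 180, 97], "rotation": [0, 0, -2.5], "claw": 60}]'

```text
clock: 1.1
tool_pos: [0.5431, 0.2559, 0.1011]
orientation: [180.0, 0.3, 29.9]
force: [-1.4, 0.6, -0.8]
opening: 0.0601
gripper_force: 0.0
```

```bash
python3 -c "
from h import *
go([.548,.256,.024],30.5)
im,d=snap('scene'); cv2.imwrite('pics/s2.png',cv2.resize(im[100:240,240:430],None,fx=3,fy=3,interpolation=3)[...,::-1])"
```

```text
shift mm [ 4.7387  2.2563 77.0865] rot [ 0.0082  0.063  -0.1107] | pos [0.5431 0.2559 0.1011] [179.9577   0.3148  29.9464] F [-1.4283  0.6125 -0.7971] open 0.06011759157628378 0.0 1.1
```

View pics/s2.png

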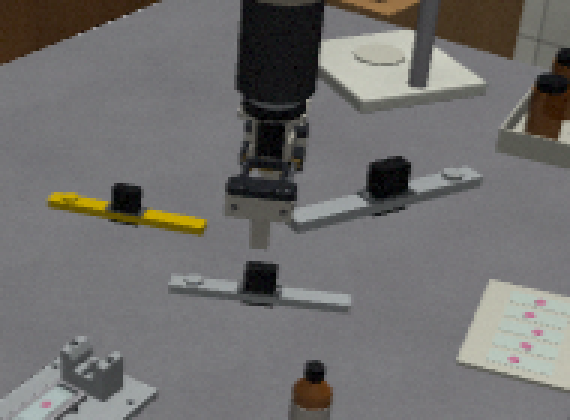

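The gripper hovers over the small silver bar (grip at 262,275), its boss is on the left (192,280), and the fingers straddle it.

Call:
arm_command --steps '[{"translation": [4, 2, 25], "rotation": [0, 0, -0.1], "claw": 60}, {"translation": [4, 2, 50], "rotation": [0, 0, -0.1], "claw": 60}, {"translation": [4, 2, 70], "rotation": [0, 0, -0.1], "claw": 60}, {"translation": [4, 2, 76], "rotation": [0, 0, -0.1], "claw": 60}, {"translation": [4, 2, 76], "rotation": [0, 0, -0.1], "claw": 60}]'

```text
clock: 1.65
tool_pos: [0.5473, 0.2607, 0.0281]
orientation: [180.0, 0.1, 30.7]
force: [-0.4, 0.1, 0.4]
opening: 0.0598
gripper_force: 0.0
```

Call:
arm_command --steps '[{"translation": [0, 0, 0], "rotation": [0, 0, 0], "claw": 30}, {"translation": [0, 0, 0], "rotation": [0, 0, 0], "claw": 15}, {"translation": [0, 0, 0], "rotation": [0, 0, 0], "claw": 10}, {"translation": [0, 0, 0], "rotation": [0, 0, 0], "claw": 10}, {"translation": [0, 0, 0], "rotation": [0, 0, 0], "claw": 10}]'

```text
clock: 2.15
tool_pos: [0.5481, 0.2605, 0.0291]
orientation: [180.0, -0.0, 30.7]
force: [0.6, -0.8, 2.2]
opening: 0.0255
gripper_force: 0.9
```

Call:
arm_command --steps '[{"translation": [0, 0, -10], "rotation": [0, 0, 0], "claw": 10}, {"translation": [0, 0, -30], "rotation": [0, 0, 0], "claw": 10}, {"translation": [0, 0, -60], "rotation": [0, 0, 0], "claw": 10}, {"translation": [0, 0, -90], "rotation": [0, 0, 0], "claw": 10}, {"translation": [0, 0, -110], "rotation": [0, 0, 0], "claw": 10}]'

```text
clock: 2.65
tool_pos: [0.5481, 0.2608, 0.1412]
orientation: [-180.0, -0.1, 30.6]
force: [-0.2, 0.7, -1.5]
opening: 0.0217
gripper_force: 30.0
```

```bash
python3 -c "
from h import *
p=fromjig([0,0]);go([p[0],p[1],.135],JY-90)"
```

```text
shift mm [-205.6525  317.1464    5.7496] rot [-0.0249 -0.0105 23.1777] | pos [0.5481 0.2608 0.1412] [-179.9822   -0.1117   30.6488] F [-0.2131  0.7111 -1.5382] open 0.02166193118690743 29.98979151248932 2.65
```

Call:
arm_command --steps '[{"translation": [-14, 22, 0], "rotation": [0, 0, 1.6], "claw": 10}, {"translation": [-28, 44, 0], "rotation": [0, 0, 3.2], "claw": 10}, {"translation": [-42, 66, 0], "rotation": [0, 0, 4.8], "claw": 10}, {"translation": [-56, 88, 0], "rotation": [0, 0, 6.4], "claw": 10}, {"translation": [-70, 110, 0], "rotation": [0, 0, 8], "claw": 10}]'

```text
clock: 3.15
tool_pos: [0.5431, 0.1291, 0.139]
orientation: [-180.0, 0.0, -9.7]
force: [0.4, 0.9, -2.1]
opening: 0.0217
gripper_force: 30.0
```

```bash
python3 -c "
from h import *
p=fromjig([0,0]);go([p[0],p[1],.135],JY-90)"
```

```text
shift mm [ 31.3086 244.2388   3.9502] rot [ 0.0008  0.0037 15.1108] | pos [0.5431 0.1291 0.139 ] [-179.9923    0.0157   -9.6859] F [ 0.3518  0.9433 -2.0731] open 0.02170176878679178 29.98430460691452 3.15
```

Call:
arm_command --steps '[{"translation": [4, 30, 0], "rotation": [0, 0, 1.6], "claw": 10}, {"translation": [8, 60, 0], "rotation": [0, 0, 3.2], "claw": 10}, {"translation": [12, 90, 0], "rotation": [0, 0, 4.8], "claw": 10}, {"translation": [16, 120, 0], "rotation": [0, 0, 6.4], "claw": 10}, {"translation": [20, 150, 0], "rotation": [0, 0, 8], "claw": 10}]'

```text
clock: 3.65
tool_pos: [0.5384, -0.0222, 0.139]
orientation: [-180.0, 0.0, -49.7]
force: [0.8, 0.1, -2.1]
opening: 0.0218
gripper_force: 30.0
```

```bash
python3 -c "
from h import *
p=fromjig([0,0]);go([p[0],p[1],.135],JY-90)"
```

```text
shift mm [68.6027 65.4794  4.009 ] rot [-0.0002  0.0035  7.1104] | pos [ 0.5384 -0.0222  0.139 ] [-179.9938    0.0163  -49.6879] F [ 0.8316  0.1297 -2.1394] open 0.021784963953751787 29.984576404094696 3.65
```

Call:
arm_command --steps '[{"translation": [17, 16, 0], "rotation": [0, 0, 1.6], "claw": 10}, {"translation": [34, 32, 0], "rotation": [0, 0, 3.2], "claw": 10}, {"translation": [51, 48, 0], "rotation": [0, 0, 4.8], "claw": 10}, {"translation": [68, 65, 0], "rotation": [0, 0, 6.4], "claw": 10}, {"translation": [68, 65, 3], "rotation": [0, 0, 7.1], "claw": 10}]'

```text
clock: 4.15
tool_pos: [0.5333, -0.1171, 0.1361]
orientation: [180.0, -0.0, -85.3]
force: [0.1, 0.8, -3.8]
opening: 0.0219
gripper_force: 30.0
```

Run:
```python
from h import *
p=fromjig([0,0]);go([p[0],p[1],.135],JY-90)
im,d=snap('top'); s,ds=snap('scene')
P=cloud('top',d);Z=P[...,2]
m=np.zeros(Z.shape,bool);m[170:250,280:390]=1;m&=(Z>.085)&(Z<.145)&(d>0)
hsv=cv2.cvtColor(im,cv2.COLOR_RGB2HSV)
# bar ends: away from gripper
J=np.array([np.r_[tojig(q),q[2]] for q in P[m]]); br=im[m].max(-1)>110
K=J[br]
for lo,hi in((-.14,-.06),(.06,.14)):
    k=K[(K[:,1]>lo)&(K[:,1]<hi)]; print(len(k),k.min(0),k.max(0),np.median(k,0))
a=cv2.resize(im[160:260,270:400],None,fx=4.2,fy=4.2,interpolation=3);b=cv2.resize(s[160:280,200:320],None,fx=2,fy=2,interpolation=3)
o=np.zeros((420,790,3),np.uint8);o[:,:546]=a;o[:240,548:788]=b
cv2.imwrite('pics/t3.png',o[...,::-1])
```

```text
shift mm [-0.2349  0.4286  1.1393] rot [ 0.0011 -0.0006 -0.0085] | pos [ 0.5333 -0.1171  0.1361] [179.9947  -0.0032 -85.2827] F [ 0.1069  0.7722 -3.8434] open 0.021927135607201116 29.98855859041214 4.15Traceback (most recent call last):
  File "<stdin>", line 11, in <module>
IndexError: too many indices for array: array is 1-dimensional, but 2 were indexed
```

Run:
```python
from h import *
im=np.load('/tmp/top.npz')['im'];s,ds=snap('scene')
a=cv2.resize(im[160:260,270:400],None,fx=4.2,fy=4.2,interpolation=3);b=cv2.resize(s[160:280,200:320],None,fx=2,fy=2,interpolation=3)
o=np.zeros((420,790,3),np.uint8);o[:,:546]=a;o[:240,548:788]=b
cv2.imwrite('pics/t3.png',o[...,::-1])
```

```text
(no output)
```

View pics/t3.png

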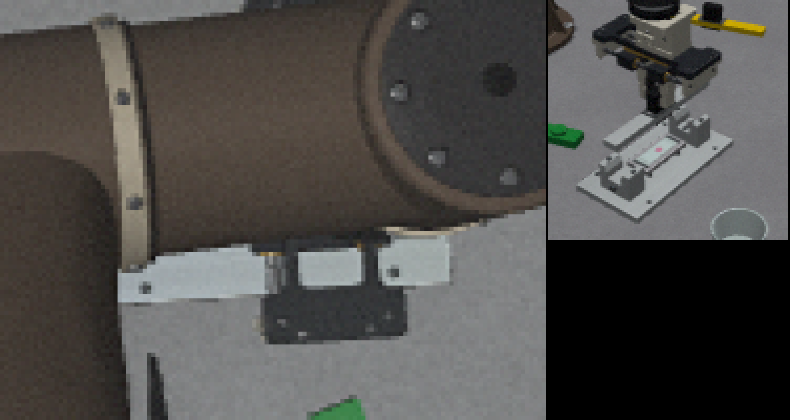

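The arm hides the bar from the top view. The scene inset shows the bar held above the jig (plain end at 620,140), so I'll measure with scene depth.

```bash
cat > bar.py <<'E'
from h import *
def bar(zlo,zhi,save=None):
    s,d=snap('scene'); P=cloud('scene',d);Z=P[...,2]
    a=np.radians(JY);q=P[...,:2]-JC;jx=np.cos(a)*q[...,0]+np.sin(a)*q[...,1];jy=-np.sin(a)*q[...,0]+np.cos(a)*q[...,1]
    m=(d>0)&(abs(jx)<.03)&(abs(jy)<.14)&(Z>zlo)&(Z<zhi)&(abs(jy)>.025)&(s.max(-1)>120)
    J=np.stack([jx,jy,Z],-1)[m]
    for lo in np.arange(-.13,.13,.02):
        k=J[(J[:,1]>lo)&(J[:,1]<=lo+.02)]
        if len(k)>3: print('y %.3f n%d'%(lo+.01,len(k)),'x',k[:,0].min(),k[:,0].max(),'ztop',np.percentile(k[:,2],90),'zmin',k[:,2].min())
    print('y extent',np.sort(J[:,1])[[0,2,5,-6,-3,-1]])
    if save: cv2.imwrite('pics/%s.png'%save,cv2.resize(s[150:270,190:340],None,fx=4,fy=4,interpolation=3)[...,::-1])
E
python3 -c "
from bar import *
bar(.09,.14)"
```

```text
y -0.100 n36 x -0.011587724082465794 0.014707172920049232 ztop 0.12324337988344392 zmin 0.11904377868200708
y -0.080 n33 x -0.012932799107821209 0.013249475261321472 ztop 0.12220219904486754 zmin 0.11779009089555988
y -0.060 n35 x -0.014317333124418786 0.015151159306517217 ztop 0.12312239457500176 zmin 0.11805018372449953
y -0.040 n34 x -0.014609884043787318 0.014476853790982886 ztop 0.12206709296609741 zmin 0.11796229895408661
y -0.020 n6 x -0.013615025618247328 0.011252911287409559 ztop 0.12160868844489368 zmin 0.1187281379945549
y 0.040 n7 x 0.001203274061214974 0.01143288055277267 ztop 0.12188781436183127 zmin 0.11803433697060454
y 0.060 n15 x -0.012384331649724084 0.010402687778719694 ztop 0.12146305353063784 zmin 0.11624982286117805
y extent [-0.1106 -0.1094 -0.1089  0.063   0.0699  0.073 ]
```

Call:
arm_command --steps '[{"translation": [4, 0, 15], "rotation": [0, 0, 0], "claw": 10}, {"translation": [4, 0, 30], "rotation": [0, 0, 0], "claw": 10}, {"translation": [4, 0, 42], "rotation": [0, 0, 0], "claw": 10}, {"translation": [4, 0, 47], "rotation": [0, 0, 0], "claw": 10}, {"translation": [4, 0, 47], "rotation": [0, 0, 0], "claw": 10}]'

```text
clock: 4.85
tool_pos: [0.534, -0.1187, 0.088]
orientation: [179.9, -0.0, -84.8]
force: [-0.4, 0.2, -1.8]
opening: 0.0217
gripper_force: 30.0
```

Run:
```python
from bar import *
p=fromjig([0,-.004]);go([p[0],p[1],.085],JY-90)
bar(.05,.09,'s4')
```

```text
shift mm [2.1068 0.9558 3.016 ] rot [ 0.0155 -0.0006  0.0896] | pos [ 0.534  -0.1187  0.088 ] [179.9223  -0.0026 -84.7919] F [-0.3886  0.1892 -1.7862] open 0.021731535795603576 29.989694952964783 4.85
y -0.120 n6 x -0.011366452220496676 0.013368728444308359 ztop 0.07551239756150063 zmin 0.07151766915834487
y -0.100 n55 x -0.028865277623695236 0.02864372514640073 ztop 0.07462363247749738 zmin 0.0584213241316969
y -0.080 n45 x -0.028216439825910967 0.028832888672720172 ztop 0.07426571194807167 zmin 0.058800899240681825
y -0.060 n38 x -0.012095424983710537 0.023726365645289852 ztop 0.07527707815988735 zmin 0.056791963902950694
y -0.040 n34 x -0.01318068993853938 0.01492469058619924 ztop 0.07528928282123394 zmin 0.06160765200418956
y 0.040 n13 x -0.0009201034723329005 0.012797368180099179 ztop 0.0745845879847315 zmin 0.06894733550958969
y 0.060 n10 x -0.010911744572100951 0.028746187666069067 ztop 0.07319608151532773 zmin 0.058320858838179425
y 0.080 n8 x 0.018400445319660105 0.027950672682027677 ztop 0.061884409601001736 zmin 0.05832742872978955
y 0.100 n6 x 0.02048786609379527 0.028747998626435914 ztop 0.06197329528500016 zmin 0.06023418796138385
y extent [-0.114  -0.1124 -0.1111  0.0906  0.0969  0.0978]
```

View pics/s4.png

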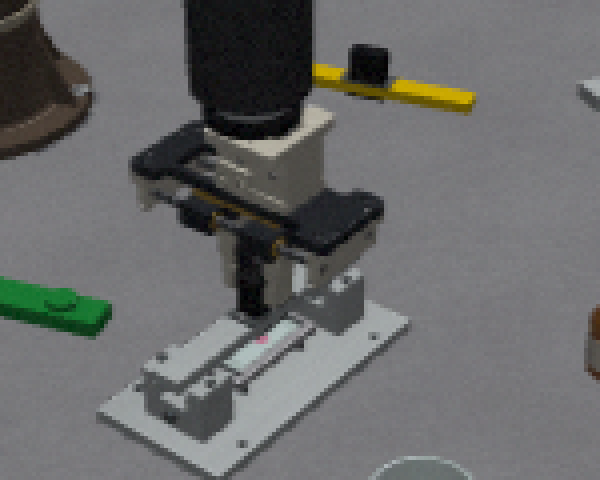

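The bar sits between the cheeks (plain end at 165,365 in its saddle). I'll lower it gently onto the pin.

Call:
arm_command --steps '[{"translation": [2, 0.5, 4], "rotation": [0, 0, 0.1], "claw": 10}, {"translation": [2, 0.5, 8], "rotation": [0, 0, 0.1], "claw": 10}, {"translation": [2, 0.5, 10], "rotation": [0, 0, 0.1], "claw": 10}, {"translation": [2, 0.5, 12], "rotation": [0, 0, 0.1], "claw": 10}, {"translation": [2, 0.5, 13], "rotation": [0, 0, 0.1], "claw": 10}]'

```text
clock: 5.4
tool_pos: [0.533, -0.1212, 0.0751]
orientation: [179.9, 0.0, -85.4]
force: [-4.1, -1.5, -0.1]
opening: 0.022
gripper_force: 30.0
```

Run:
```python
from bar import *
p=fromjig([0,-.004]);go([p[0],p[1],.060],JY-90)
print(tojig(ctrl.get_obs()['tool_pos']),ctrl.get_obs()['moment'])
```

```text
shift mm [-0.2621 -0.2439 15.1067] rot [ 0.0193  0.0012 -0.0269] | pos [ 0.533  -0.1212  0.0751] [179.9033   0.0058 -85.3744] F [-4.0965 -1.4692 -0.087 ] open 0.02200181634127135 29.99615728855133 5.4
[-0.0002 -0.0043] [-0.0425  1.633   0.0971]
```

Call:
arm_command --steps '[{"translation": [0, 0, 1], "rotation": [0, 0, 0], "claw": 10}, {"translation": [0, 0, 2], "rotation": [0, 0, 0], "claw": 10}, {"translation": [0, 0, 3], "rotation": [0, 0, 0], "claw": 10}, {"translation": [0, 0, 3], "rotation": [0, 0, 0], "claw": 10}]'

```text
clock: 5.8
tool_pos: [0.533, -0.1211, 0.0721]
orientation: [179.9, 0.0, -85.4]
force: [-4.9, -1.4, -1.0]
opening: 0.0219
gripper_force: 30.0
```

Run:
```python
from bar import *
p=fromjig([0,-.004]);go([p[0],p[1],.060],JY-90)
print(tojig(ctrl.get_obs()['tool_pos']),ctrl.get_obs()['moment'])
bar(.04,.075)
```

```text
shift mm [-0.2181 -0.2313 12.105 ] rot [ 0.0209  0.0008 -0.0256] | pos [ 0.533  -0.1211  0.0721] [179.8956   0.004  -85.3679] F [-4.8585 -1.4074 -1.0021] open 0.021942854270373426 29.99587655067444 5.8
[-0.0002 -0.0042] [-0.1953  1.9051  0.0482]
y -0.120 n10 x -0.014860609738331997 0.010250586623741247 ztop 0.05965284060450766 zmin 0.05502431580705573
y -0.100 n53 x -0.028721260828106256 0.028688661331583067 ztop 0.06211329645021896 zmin 0.054534020209338153
y -0.080 n57 x -0.029274796385815795 0.02822428559456657 ztop 0.061313221960956545 zmin 0.05102284541253394
y -0.060 n40 x -0.027292402800689997 0.012837714186484665 ztop 0.05947051162335089 zmin 0.05344354687304911
y -0.040 n33 x -0.01494405158226541 0.012156763000654837 ztop 0.059568334794891216 zmin 0.045249940085389295
y 0.040 n11 x -0.0051582182189997446 0.012543165937279228 ztop 0.05793808725427776 zmin 0.05487522886743862
y 0.060 n4 x -0.008862691827718597 0.027073204143463602 ztop 0.06077878436810133 zmin 0.05457399635187096
y 0.080 n4 x 0.025448152216378677 0.02968556574293395 ztop 0.06289770293759923 zmin 0.060656027551794854
y extent [-0.1156 -0.1144 -0.1112  0.0747  0.0935  0.0979]
```

No vertical load appears and the bar is level with its underside at about 45 mm, below the pin tip, so the bore has already met the pin. I'll press on down and ease the sideways force.

Call:
arm_command --steps '[{"translation": [0, 0.5, 1], "rotation": [0, 0, 0], "claw": 10}, {"translation": [0, 1, 2], "rotation": [0, 0, 0], "claw": 10}, {"translation": [0, 1, 3], "rotation": [0, 0, 0], "claw": 10}, {"translation": [0, 1, 4], "rotation": [0, 0, 0], "claw": 10}, {"translation": [0, 1, 4], "rotation": [0, 0, 0], "claw": 10}]'

```text
clock: 6.35
tool_pos: [0.533, -0.1212, 0.0687]
orientation: [180.0, -0.0, -85.3]
force: [-4.6, -1.7, 2.2]
opening: 0.0217
gripper_force: 30.0
```

Run:
```python
from bar import *
p=fromjig([0,-.004]);go([p[0],p[1],.060],JY-90)
print(tojig(ctrl.get_obs()['tool_pos']),ctrl.get_obs()['moment'])
bar(.04,.057)
```

```text
shift mm [-0.2573 -0.2435  8.7125] rot [ 0.0003 -0.0015 -0.0219] | pos [ 0.533  -0.1212  0.0687] [179.9987  -0.0075 -85.3497] F [-4.5916 -1.6544  2.1655] open 0.021734497144940825 29.997370541095734 6.35
[-0.0002 -0.0043] [-0.1105  1.9165  0.0463]
y -0.120 n10 x -0.014289444801510044 0.011911439588903162 ztop 0.055618835730512316 zmin 0.051891247500989425
y -0.100 n36 x -0.014363597776053174 0.01254934816673241 ztop 0.05640964211017172 zmin 0.050975453532599954
y -0.080 n33 x -0.018269113682928113 0.010638597228169823 ztop 0.05576885317714569 zmin 0.05167478240099443
y -0.060 n32 x -0.01430038476084686 0.0117374910241438 ztop 0.05493134349657072 zmin 0.05089054094548957
y -0.040 n31 x -0.01541800977859093 0.013182769020810274 ztop 0.05633197062946144 zmin 0.04170609386649335
y 0.040 n9 x -0.007120898459980911 0.010878442644159492 ztop 0.054611090515762094 zmin 0.05062486488323884
y 0.060 n4 x -0.009210464599287779 -0.004371547379479353 ztop 0.05398511962457039 zmin 0.05157118801651637
y extent [-0.1166 -0.1138 -0.1122  0.0459  0.0531  0.0549]
```

Call:
arm_command --steps '[{"translation": [0, 1, 1], "rotation": [0, 0, 0], "claw": 10}, {"translation": [0, 1, 2], "rotation": [0, 0, 0], "claw": 10}, {"translation": [0, 1, 3], "rotation": [0, 0, 0], "claw": 10}, {"translation": [0, 1, 4], "rotation": [0, 0, 0], "claw": 10}, {"translation": [0, 1, 4], "rotation": [0, 0, 0], "claw": 10}]'

```text
clock: 6.9
tool_pos: [0.5331, -0.1215, 0.0664]
orientation: [-179.9, -0.0, -85.3]
force: [-8.0, -0.8, 16.0]
opening: 0.0216
gripper_force: 30.0
```

Run:
```python
from bar import *
p=fromjig([0,-.004]);go([p[0],p[1],.060],JY-90)
print(tojig(ctrl.get_obs()['tool_pos']),ctrl.get_obs()['moment'])
bar(.04,.056)
```

```text
shift mm [-0.5831 -0.1718  6.4325] rot [-0.0277 -0.0099 -0.0132] | pos [ 0.5331 -0.1215  0.0664] [-179.8616   -0.0496  -85.3061] F [-8.0244 -0.8482 16.0386] open 0.021564957448278556 30.015286803245544 6.9
[-0.0002 -0.0046] [0.0888 2.9288 0.0437]
y -0.120 n10 x -0.010446340677458999 0.010326346008053575 ztop 0.05261460217670739 zmin 0.048920151458947264
y -0.100 n30 x -0.01330901390061794 0.012464089673895439 ztop 0.05334462370130738 zmin 0.04832180858724265
y -0.080 n30 x -0.015613037899806394 0.00851302747386079 ztop 0.05317669882709754 zmin 0.04774410148577933
y -0.060 n36 x -0.013994404938997666 0.01521344040495036 ztop 0.05361183634559703 zmin 0.04281054190284052
y -0.040 n30 x -0.013272517823134124 0.012585547885905254 ztop 0.052751391138308 zmin 0.04815707778752777
y 0.040 n10 x -0.00785142999301169 0.006422745902854602 ztop 0.052714625966038854 zmin 0.04810683050688895
y 0.060 n5 x -0.007835492470739907 -0.002398410511114709 ztop 0.05429356740572666 zmin 0.049977244363927455
y extent [-0.1154 -0.1145 -0.1135  0.0481  0.0522  0.0559]
```

Call:
arm_command --steps '[{"translation": [0, 0, 0.7], "rotation": [0, 0, 0], "claw": 10}, {"translation": [0, 0, 1.4], "rotation": [0, 0, 0], "claw": 10}, {"translation": [0, 0, 2], "rotation": [0, 0, 0], "claw": 10}, {"translation": [0, 0, 2], "rotation": [0, 0, 0], "claw": 10}]'

```text
clock: 7.35
tool_pos: [0.5332, -0.1215, 0.0663]
orientation: [-179.8, -0.1, -85.3]
force: [-13.8, 2.3, 34.7]
opening: 0.0216
gripper_force: 30.0
```

Run:
```python
from bar import *
p=fromjig([0,-.004]);go([p[0],p[1],.060],JY-90)
bar(.04,.056,'s5')
```

```text
shift mm [-0.6008 -0.0941  6.3385] rot [-0.0368 -0.0144 -0.0055] | pos [ 0.5332 -0.1215  0.0663] [-179.8159   -0.0721  -85.2677] F [-13.8037   2.3129  34.686 ] open 0.02155456306335089 30.042346715927124 7.35
y -0.120 n10 x -0.010671930273219587 0.011337078881413378 ztop 0.054023231577492316 zmin 0.05162695540263745
y -0.100 n29 x -0.01204575662501202 0.010787185946372718 ztop 0.05340110047916098 zmin 0.0476082300214612
y -0.080 n31 x -0.013393755250790495 0.010183340029121905 ztop 0.05384582476451824 zmin 0.04838858492820784
y -0.060 n35 x -0.01521576438087461 0.01448959299759747 ztop 0.0539477111191777 zmin 0.045835141990588996
y -0.040 n32 x -0.012109586498871198 0.012824776020716489 ztop 0.05321830300444473 zmin 0.04881318176516339
y 0.040 n13 x -0.006047884213457094 0.010829612035597708 ztop 0.05428790622746801 zmin 0.04710322678465475
y 0.060 n4 x -0.010511838889347612 -0.004939126241637042 ztop 0.051645755520930856 zmin 0.05019849086592145
y extent [-0.1165 -0.116  -0.1132  0.0446  0.0538  0.0591]
```

View pics/s5.png

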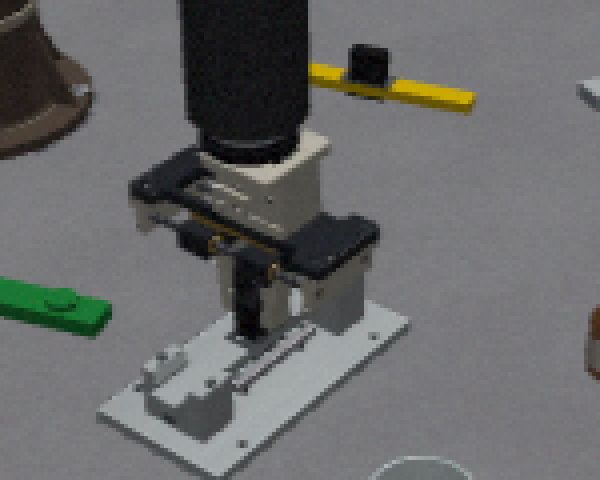

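The plain end is seated down in its saddle (165,365). The tool stopped hard, with z unchanged while the force rose from 16 to 35 N, so the bar is home. I'll ease the push slightly and hand in.

Call:
arm_command --steps '[{"translation": [0, 0, -0.6], "rotation": [0, 0, 0], "claw": 10}, {"translation": [0, 0, -0.6], "rotation": [0, 0, 0], "claw": 10}, {"translation": [0, 0, -0.6], "rotation": [0, 0, 0], "claw": 10}]'

```text
clock: 7.7
tool_pos: [0.5331, -0.1215, 0.0663]
orientation: [-179.8, -0.1, -85.3]
force: [-12.5, 1.9, 29.0]
opening: 0.0218
gripper_force: 30.0
```

```bash
python3 -c "
from h import *
o=ctrl.get_obs();print(o['tool_pos'],o['force'])
if o['force'][2]>15 and o['tool_pos'][2]<.067: print(ctrl.close_job())"
```

```text
[ 0.5331 -0.1215  0.0663] [-12.4615   1.8624  28.9705]
the job is handed in; nothing more can be done
None
```

I handed the job in at 7.7 s with the bore over the pin, the bar seated on both saddles by force, height and camera readings, and the gripper still holding it down at about 29 N; no pass/fail result was returned.

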